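Load a counting vial into a transport pot and hold its bayonet lid seated

TASK

Stand the counting vial in the well of the metal transport pot, then fit the pot's bayonet lid: line its two lugs up with the slots, push it all the way down against the spring, and twist it a quarter turn clockwise (seen from above) up to its stop. Finish while still gripping the lid and holding it pressed fully down at the stop; do not let go. Leave the bottle, the timer and the forceps where they are.

Things in the scene. Friction and masses are not known exactly. Their poses are not given: they have to be found in the camera images.
- vial: Capped glass counting vial, 27 mm diameter, 61 mm tall, about 20 g, standing upright on the bench on the robot's right; its white ribbed screw cap (fixed to it) is the top 15 mm, 25.6 mm diameter. Origin at the centre of its underside, z up its axis.
- pot: Round bare-metal transport pot, fixed to the bench: 94 mm diameter, 78 mm tall, on a 110 mm diameter, 10 mm thick foot. Origin at the centre of its underside, z up. The rim is a bayonet collar with two slots, on the pot's own +x and -x sides; in the middle is the vial well.
- pot_well (a point): On the pot's axis, 38 mm above its origin: top of the sprung pad on which the vial stands (unpressed). The well is 33 mm in diameter, with a funnelled mouth (44 mm) at 56 mm height. A vial standing in it reaches 99 mm above the pot's origin, 21 mm above the rim.
- pot_rim (a point): On the pot's axis at rim height, 78 mm. The collar is 8 mm thick (70 to 78 mm above the pot's origin), bore 60 mm, with a 3.5 mm chamfer; its slots are 19 mm wide at the bore and reach 40 mm from the axis. Below it, from 56 to 70 mm, is the chamber where the lid's lugs turn: from the slots only clockwise seen from above, and they stop after about 86 degrees.
- lid: Grey round bayonet lid, right way up on the bench, 150 g, same after half a turn. Origin at the centre of its underside, z up. Flange 80 mm diameter from 24 to 38 mm height; below it a hollow skirt, 52 mm outside and 40 mm inside diameter, that goes over the loaded vial's cap; at the skirt's foot two lugs on the lid's own +x and -x sides, 10 mm wide, 6 mm tall, reaching 36 mm from the axis.
- lid_bar (a point): Middle of the lid's grip bar, 51 mm above the lid's underside: flat bar 54 mm long along the lid's x (in line with the lugs), 20 mm thick along y, from 38 mm (flange top) to 65 mm above the underside.
- spring_pad (a joint): How far the pad under the vial is pressed, m: 0 with the vial merely standing on it, 0.012 lid fully down; 4 N at first touch, 13 N fully down. Lid underside above the pot's origin: 68 mm where the roof of its hollow meets the vial, below 64 mm the lugs can turn, 56 mm fully down (lugs on the chamber floor). Let go after turning, it rises to 64 mm.
- bottle: Bystander: white screw-cap reagent bottle, 45 mm diameter, 90 mm tall. Origin at the centre of its underside.
- timer: Bystander: small white digital bench timer, 72 x 64 x 18 mm. Origin at the centre of its underside.
- forceps: Bystander: steel forceps lying flat, 12 x 125 x 8 mm, long along their y. Origin at the centre of their underside.

How it is judged:
By the outcome, as a careful person would: the job done as asked, in the order asked, and still so for the second after the job is handed in, while the arm keeps its last pose, push and grip.
It also fails if it takes over 64 s, if anything falls off the work surface, if the arm or the gripper's body presses on something with over 40 N, if the wrist force passes 120 N, or if a joint passes its speed limit or range.

ROBOT

A 7-joint arm with a two-finger parallel gripper is mounted at the origin on a cart in front of the work surface, level with it; the furniture and walls round the work are solid. World frame = base frame: x ahead of the robot, y to its left, z up, the work surface at z = 0. Lengths are in m, angles in rad, forces in N, time in s.
With the tool pointing down it reaches from about 0.4 to 0.85 m from the base axis. Payload 10.4 kg.
Tool frame: the origin (TCP) lies between the finger pads; the fingertips stand 22 mm ahead of it and the grasp point (between the pads) lies 3 mm ahead of it (r.nose_length is the distance from the TCP to the fingertips, in m); z points along the fingers, y is the line along which they close (so a half turn about z gives the same grasp; the last joint's range is limited). The gripper opens to 87 mm and grips with 3 to 60 N. Pads are 19 mm wide; open, the fingers measure 117 mm over their backs; the gripper's body (75 mm by 190 mm) begins 51 mm behind the grasp point.
Start: joints at [1.124, 0.332, -0.065, 1.46, 0.022, 1.35, -0.088], TCP at [0.257, -0.57, 0.245] pointing down, gripper open.
Joint ranges: [-2.6, 2.6], [-0.5, 2.12], [-1.47, 1.34], [0.16, 2.42], [-1.27, 4.41], [0.06, 2.06], [-2.6, 2.6]. Speed limits (rad/s): [2.22, 2.22, 2.79, 2.79, 3.14, 3.14, 3.14].

INTERFACE

Orientations are given as a unit quaternion [x, y, z, w].
In Python, from bench import readout, cams, r gives the robot as it stands. The module is installed in compiled form; this text tells all that it offers.
- The arm moves only by the tool step_arm, never from a script. Its argument "deltas" is a list that holds one entry, the list of rows, each a list of 7 numbers: the turn, a rotation vector about the tool's x, y, z in rad, then the shift along the tool's x, y, z in m, then the opening in per cent of the stroke, from 0 (shut) to 100 (fully open). A call has 1 to 20 rows; each row is the pose to reach, as a shift and turn from the pose commanded when the call began, along the tool's axes at that moment; what a row does not reach only later rows make up. A row lasts 1/8 s, in which the tool goes at most 62.5 mm and 10.7 degrees, less where a joint would pass 70% of its speed; a pose out of reach is approached as far as the arm can. A call with a gripper value outside its range is refused whole. The fingers move at their own pace and stop on an object; "squeeze" is the grip in N (left out, the last holds). Time passes only in rows, so rows that repeat a pose let the fingers close. It gives the time, the measured TCP pose, the force, the opening and the grip force at its end, in the units of the state.
- readout.read_state(): the state, without advancing time (a new reading comes with each control period).
- cams.camera(name): name is "side" or "top" or "wrist"; returns a dict with "img" (384x512x3 uint8, red, green, blue), "fx", "fy", "cx", "cy" (pixels), "origin" and "rotation" of the camera in the world; the wrist camera has in their place "T_tool_cam" (4x4, takes a point from camera to tool coordinates, whose origin is the TCP and whose axes are the flange's). Camera axes: x right, y up, looking along -z (the intrinsics and any distortion apply to the point x, -y, -z); pixel columns grow to the right and rows downward; lengths in m; the calibration is good to about 2 mm. A picture is of the moment at which its call begins: read the wrist's pose just before it. There is no depth.
- r.close_job(): hands the job in; it is judged then, once.
The state is a dict: "time": time; "joint_positions": joint angles; "joint_vel": joint speeds; "joint_torque": joint torques, N m; "ee_pos": TCP position; "eef_rot": TCP orientation; "ft_force": force on the tool from outside, world axes, zero at the start; "torque": the same for the moment, N m; "width": finger opening in m; "grip_force": force on a finger pad.
Only numpy, scipy, OpenCV 4.12 (cv2) and the standard library are available. Lean on these libraries where they do the work, as an engineer would, in place of code of your own. Each camera call takes 0.05 s, during which the arm holds its last target. There are 200 camera calls.

## Working session

There is one attempt and no reset: what is moved stays moved. The work goes in short steps, Python scripts to look and compute and a tool call to move; the robot and the scene stay as the last step left them, time stands still between calls to the robot, and variables do not carry over. Pictures are saved under pics/ and viewed, at most 10 in all, crops included, and the job is handed in when it is done.

Besides the shell and the picture viewer there is one more tool, called after "Request:" by a JSON object that holds its "name" and its "arguments", one argument or row to a line. step_arm: Moves the arm, as the interface text tells. Its arguments: {"type":"object","properties":{"deltas":{"type":"array"},"squeeze":{"type":"number"}},"required":["deltas"]}

```bash
mkdir -p pics
python3 - <<'E'
from bench import readout, cams, r
import cv2,numpy as np,json
s=readout.read_state();print(s['time'],s['ee_pos'],s['eef_rot'],s['width'],s['ft_force'],r.nose_length)
for n in("top","side"):
    c=cams.camera(n);cv2.imwrite(f'pics/{n}0.png',cv2.resize(c['img'][:,:,::-1],(800,600),interpolation=cv2.INTER_CUBIC))
    print(n,{k:(np.round(v,4).tolist()) for k,v in c.items() if k!='img'})
E
```

```text
0.0 [ 0.25685508 -0.56939429  0.24374887] [ 9.77634541e-01  2.10309778e-01 -1.85607263e-04 -6.82883799e-04] 0.08704908481298584 [ 0.43851474 -0.23150375  0.95918525] 0.022
top {'fx': 348.4611, 'fy': 348.4611, 'cx': 257.3842, 'cy': 192.8654, 'origin': [0.2664, -0.0347, 1.1776], 'rotation': [-0.0692, 0.0677, 0.7077, -0.6999]}
side {'fx': 359.3621, 'fy': 359.3621, 'cx': 254.4613, 'cy': 197.3563, 'origin': [0.3967, -0.7893, 0.6155], 'rotation': [0.4622, -0.0144, -0.0516, 0.8852]}
```

View pics/top0.png

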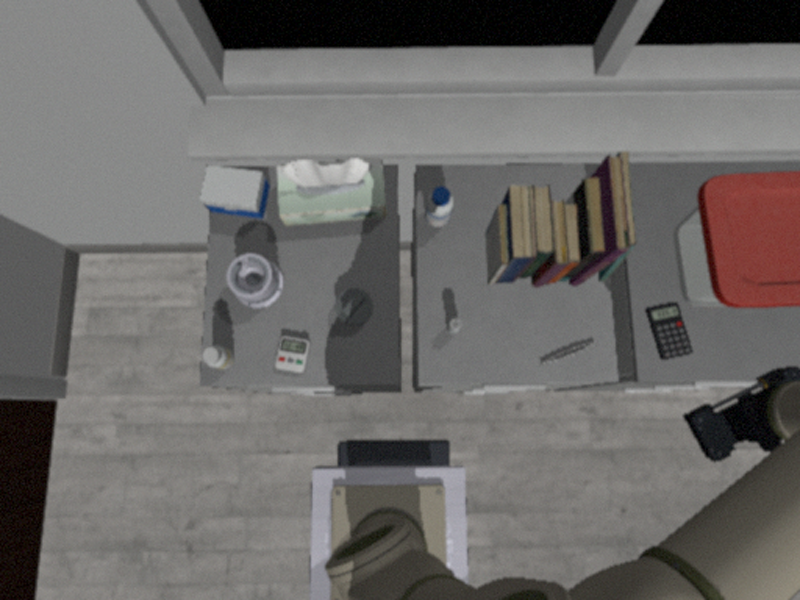

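View pics/side0.png

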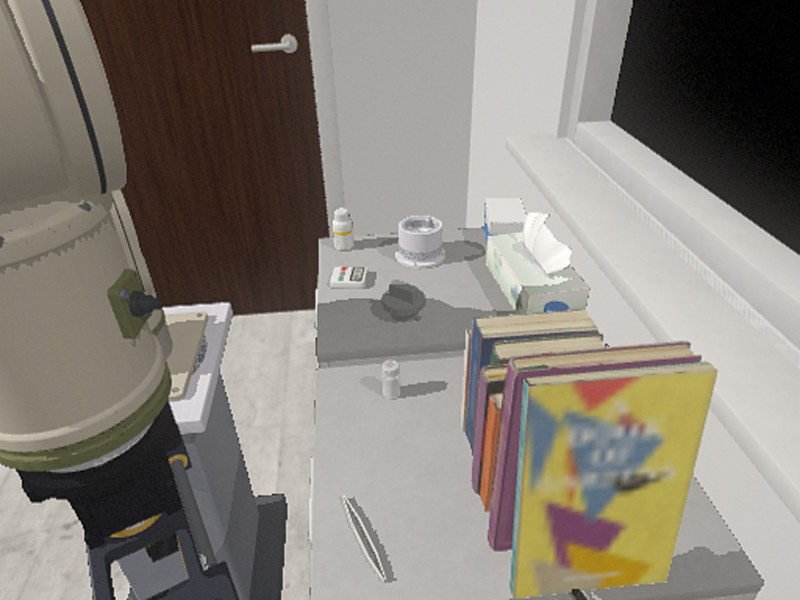

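```bash
cat > h.py <<'E'
import numpy as np
from scipy.spatial.transform import Rotation as R
from bench import readout, cams, r
import cv2
def campose(n,c,s=None):
    if n!='wrist':
        q=np.array(c['rotation']); Rm=R.from_quat(q).as_matrix() if q.size==4 else q
        return np.array(c['origin']),Rm
    T=np.array(c['T_tool_cam']);Rt=R.from_quat(s['eef_rot']).as_matrix()
    return np.array(s['ee_pos'])+Rt@T[:3,3],Rt@T[:3,:3]
def pix2plane(c,o,Rm,u,v,z):
    d=Rm@np.array([(u-c['cx'])/c['fx'],-(v-c['cy'])/c['fy'],-1]);return o+d*(z-o[2])/d[2]
def proj(c,o,Rm,p):
    q=Rm.T@(np.array(p)-o);return np.array([c['cx']-c['fx']*q[0]/q[2],c['cy']+c['fy']*q[1]/q[2]])
def todelta(p,yaw=None,s=None):
    "shift in tool axes from the current pose to world TCP p"
    s=s or readout.read_state();Rt=R.from_quat(s['eef_rot']);return Rt.inv().apply(np.array(p)-s['ee_pos'])
E
python3 - <<'E'
from h import *
k=.64
P={'top':[('vialtop',455,323,.061),('vialmid',455,326,.03),('lidfl',352,310,.038),('lidbar',350,307,.065),('potrim',249,275,.078),('potfoot',256,282,.01),('bottle',211,356,.09),('timer',293,352,.018),('forc',567,350,.008)],
'side':[('vialtop',391,364,.061),('vialbase',391,396,0),('lidfl',404,300,.038),('potrim',420,226,.078),('potfoot',420,256,.01),('forc',365,538,.008)]}
for n in P:
    c=cams.camera(n);o,Rm=campose(n,c)
    for a,u,v,z in P[n]:print(n,a,pix2plane(c,o,Rm,u*k,v*k,z).round(3))
c=cams.camera('wrist');print(c['T_tool_cam'],c['fx'],c['cx'],c['cy'],[k for k in c])
s=readout.read_state();print(R.from_quat(s['eef_rot']).as_matrix().round(3),s['joint_positions'])
E
```

```text
top vialtop [ 0.439 -0.143  0.061]
top vialmid [ 0.437 -0.145  0.03 ]
top lidfl [0.473 0.073 0.038]
top lidbar [0.474 0.075 0.065]
top potrim [0.542 0.284 0.078]
top potfoot [0.543 0.288 0.01 ]
top bottle [0.373 0.35  0.09 ]
top timer [0.387 0.2   0.018]
top forc [ 0.385 -0.387  0.008]
side vialtop [ 0.442 -0.143  0.061]
side vialbase [ 0.44  -0.148  0.   ]
side lidfl [0.485 0.06  0.038]
side potrim [0.544 0.274 0.078]
side potfoot [0.543 0.266 0.01 ]
side forc [ 0.386 -0.393  0.008]
[[-0.00110612  0.95215795  0.30560434  0.08403072]
 [ 0.99999828  0.00150896 -0.00108195  0.00105245]
 [-0.00149133  0.30560262 -0.95215798 -0.1401738 ]
 [ 0.          0.          0.          1.        ]] 271.74836436629636 260.01660144811734 194.0462831430115 ['img', 'fx', 'fy', 'cx', 'cy', 'T_tool_cam']
[[ 0.912  0.411 -0.   ]
 [ 0.411 -0.912  0.   ]
 [-0.    -0.001 -1.   ]] [ 1.1243738   0.33249926 -0.06469994  1.46045481  0.02163489  1.34990594
 -0.08847864]
```

Request:
{"name": "step_arm", "arguments": {
  "deltas": [
    [[0,0,0.4,0.266,-0.346,-0.03,100],[0,0,0.77,0.266,-0.346,-0.03,100],[0,0,0.77,0.266,-0.346,-0.03,100],[0,0,0.77,0.266,-0.346,-0.03,100],[0,0,0.77,0.266,-0.346,-0.03,100],[0,0,0.77,0.266,-0.346,-0.03,100],[0,0,0.77,0.266,-0.346,-0.03,100],[0,0,0.77,0.266,-0.346,-0.03,100],[0,0,0.77,0.342,-0.312,0.044,100],[0,0,0.77,0.342,-0.312,0.044,100],[0,0,0.77,0.342,-0.312,0.044,100],[0,0,0.77,0.342,-0.312,0.044,100]]
  ]
}}

```text
time: 1.75
ee_pos: [0.4401, -0.1453, 0.2009]
eef_rot: [0.985, -0.173, -0.0, 0.0]
ft_force: [-0.1, -0.1, 0.8]
width: 0.0867
grip_force: 0.0
```

```bash
cat >> h.py <<'E'
def look(name):
    s=readout.read_state();c=cams.camera('wrist');o,Rm=campose('wrist',c,s)
    cv2.imwrite(f'pics/{name}.png',cv2.resize(c['img'][:,:,::-1],(800,600),interpolation=cv2.INTER_CUBIC))
    np.savez(f'{name}.npz',o=o,R=Rm,K=[c['fx'],c['fy'],c['cx'],c['cy']])
    x=R.from_quat(s['eef_rot']).as_matrix()
    print(s['time'],np.round(s['ee_pos'],4),'yaw',np.degrees(np.arctan2(x[1,0],x[0,0])).round(2),'z',x[:,2].round(3),'j',np.round(s['joint_positions'],2),s['width'],s['ft_force'])
def load(name):
    d=np.load(f'{name}.npz');K=d['K'];return dict(fx=K[0],fy=K[1],cx=K[2],cy=K[3]),d['o'],d['R']
E
python3 -c "from h import *;look('w1')"
```

```text
1.75 [ 0.4401 -0.1453  0.2009] yaw -19.88 z [-0. -0. -1.] j [ 0.69  0.03 -0.47  1.91  0.02  1.2  -1.71] 0.08665297517911383 [-0.11803145 -0.14523896  0.80032926]
```

View pics/w1.png

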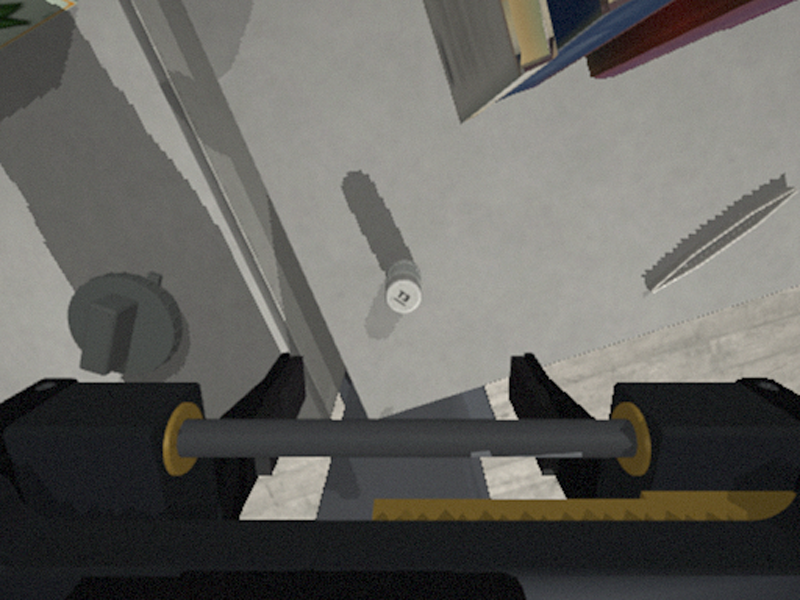

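Run:
```python
from h import *
c,o,Rm=load('w1')
for a,u,v,z in[('vial',404,295,.061),('book',462,122,0),('lidflange',121,322,.038),('lug',155,277,.003),('bar a',90,368,.065),('bar b',118,300,.065)]:print(a,pix2plane(c,o,Rm,u*.64,v*.64,z).round(4))
p=pix2plane(c,o,Rm,404*.64,295*.64,.061)
print(todelta([p[0],p[1],.069]))
```

```text
vial [ 0.4413 -0.1455  0.061 ]
book [ 0.5354 -0.2253  0.    ]
lidflange [0.4881 0.0663 0.038 ]
lug [0.5092 0.0471 0.003 ]
bar a [0.468  0.0844 0.065 ]
bar b [0.5055 0.0382 0.065 ]
[ 0.00100715 -0.00030654  0.13239288]
```

Request:
{"name": "step_arm", "arguments": {
  "deltas": [
    [[0,0,0,0.001,0,0.06,100],[0,0,0,0.001,0,0.11,100],[0,0,0,0.001,0,0.132,100],[0,0,0,0.001,0,0.132,100],[0,0,0,0.001,0,0.132,10],[0,0,0,0.001,0,0.132,10],[0,0,0,0.001,0,0.132,10],[0,0,0,0.001,0,0.132,10],[0,0,0,0.001,0,0.132,10],[0,0,0,0.001,0,0.132,10]]
  ],
  "squeeze": 15
}}

```text
time: 3.05
ee_pos: [0.4414, -0.145, 0.0686]
eef_rot: [0.985, -0.172, 0.0, 0.0]
ft_force: [0.3, -0.1, -0.1]
width: 0.0351
grip_force: 0.0
```

Request:
{"name": "step_arm", "arguments": {
  "deltas": [
    [[0,0,0,0,0,0,10],[0,0,0,0,0,0,10],[0,0,0,0,0,0,10]]
  ]
}}

```text
time: 3.42
ee_pos: [0.4415, -0.145, 0.0686]
eef_rot: [0.985, -0.172, 0.0, 0.0]
ft_force: [1.2, 0.2, -0.5]
width: 0.0249
grip_force: 15.1
```

Request:
{"name": "step_arm", "arguments": {
  "deltas": [
    [[0,0,0,0,0,-0.04,10],[0,0,0,0,0,-0.1,10],[0,0,-0.1,0,-0.03,-0.14,10],[0,0,-0.25,-0.02,-0.08,-0.14,10],[0,0,-0.4,-0.035,-0.14,-0.14,10],[0,0,-0.55,-0.05,-0.2,-0.14,10],[0,0,-0.7,-0.065,-0.26,-0.14,10],[0,0,-0.7,-0.08,-0.32,-0.14,10],[0,0,-0.7,-0.094,-0.37,-0.14,10],[0,0,-0.7,-0.094,-0.396,-0.14,10],[0,0,-0.7,-0.094,-0.396,-0.14,10],[0,0,-0.7,-0.094,-0.396,-0.14,10]]
  ]
}}

```text
time: 4.92
ee_pos: [0.4874, 0.2584, 0.2082]
eef_rot: [0.984, 0.176, -0.0, 0.0]
ft_force: [0.3, -0.4, -1.1]
width: 0.025
grip_force: 15.1
```

```bash
python3 -c "from h import *;look('w2')"
```

```text
4.925 [0.4874 0.2584 0.2082] yaw 20.23 z [-0.    -0.001 -1.   ] j [ 0.14  0.3  -0.84  1.67  0.23  1.27 -1.96] 0.025029740287890696 [ 0.27373455 -0.37705859 -1.12816012]
```

View pics/w2.png

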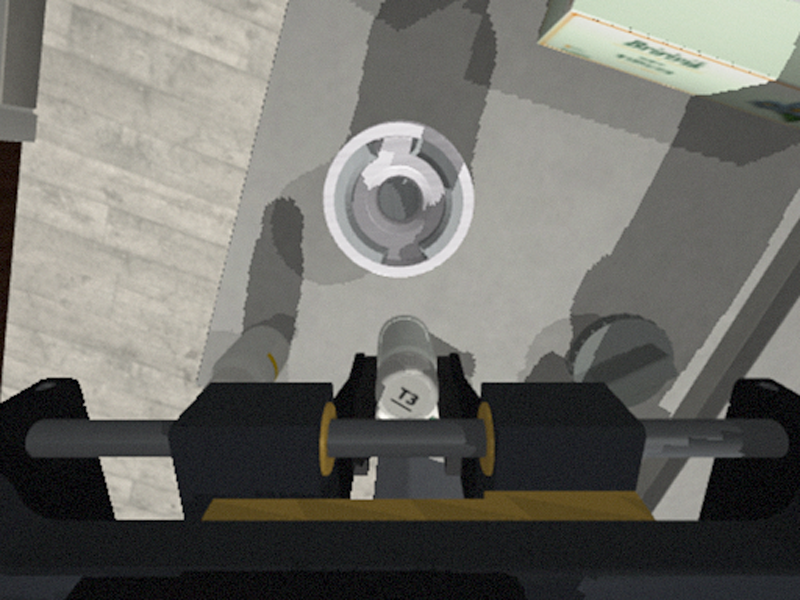

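Run:
```python
from h import *
im=cv2.imread('pics/w2.png');cv2.imwrite('pics/w2c.png',cv2.resize(im[105:295,305:495],(600,600),interpolation=cv2.INTER_CUBIC))
```

```text
(no output)
```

View pics/w2c.png

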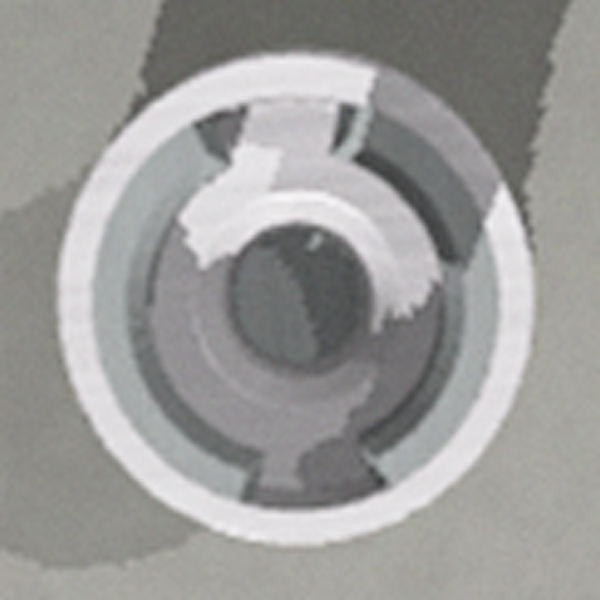

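Run:
```python
from h import *
c,o,Rm=load('w2')
f=lambda u,v,z:pix2plane(c,o,Rm,(305+u/600*190)*.64,(105+v/600*190)*.64,z)
pts=[f(u,v,.078)[:2] for u,v in[(57,300),(533,300),(295,53),(295,545),(125,135),(465,475)]]
e=[((pts[0]+pts[1])/2),((pts[2]+pts[3])/2)];print(e,np.linalg.norm(pts[0]-pts[1]),np.linalg.norm(pts[2]-pts[3]))
T=[f(u,v,.078)[:2] for u,v in[(196,127),(362,112),(243,499),(385,488)]]
C=e[0]*.5+e[1]*.5
for t in T:print('slot',t,np.linalg.norm(t-C),np.degrees(np.arctan2(*(t-C)[::-1])))
a=(T[0]+T[1])/2-(T[2]+T[3])/2;print('yaw',np.degrees(np.arctan2(a[1],a[0])))
s=readout.read_state()
print(C,todelta([*C,.107],s=s))
# lid: bar edges in w2 and tissue box
for u,v,z in[(541,42,0),(620,347,.038)]:print(pix2plane(c,o,Rm,u*.64,v*.64,z))
# vial offset: cap top in w2
print(todelta(pix2plane(c,o,Rm,408*.64,393*.64,s['ee_pos'][2]-.008)))
```

```text
[array([0.54673646, 0.28385911]), array([0.54448138, 0.28306275])] 0.09349746891762013 0.09440123028178071
slot [0.57026341 0.31227075] 0.03791899140915753 49.44418559586625
slot [0.58357268 0.28373921] 0.03796477720398496 0.4199834798383015
slot [0.50556747 0.28038055] 0.04015976612483021 -175.6009198918396
slot [0.51776405 0.25380448] 0.04067975203593025 -133.19549649809332
yaw 25.348677065848154
[0.54560892 0.28346093] [ 0.06330565 -0.00385327  0.10136552]
[0.68056716 0.22435379 0.        ]
[0.49737754 0.07945559 0.038     ]
[-0.00046232  0.00150683  0.00800147]
```

Request:
{"name": "step_arm", "arguments": {
  "deltas": [
    [[0,0,0,0.04,-0.003,0,10],[0,0,0,0.063,-0.003,0.0,10],[0,0,0,0.063,-0.003,0.0,10],[0,0,0,0.063,-0.003,0.03,10],[0,0,0,0.063,-0.003,0.055,10],[0,0,0,0.063,-0.003,0.075,10],[0,0,0,0.063,-0.003,0.09,10],[0,0,0,0.063,-0.003,0.098,10],[0,0,0,0.063,-0.003,0.098,10]]
  ]
}}

```text
time: 6.1
ee_pos: [0.5454, 0.284, 0.1104]
eef_rot: [0.984, 0.176, -0.0, 0.0]
ft_force: [-0.1, -0.7, -0.1]
width: 0.0249
grip_force: 15.1
```

Request:
{"name": "step_arm", "arguments": {
  "deltas": [
    [[0,0,0,0,0,0.002,10],[0,0,0,0,0,0.004,10],[0,0,0,0,0,0.004,10]]
  ]
}}

```text
time: 6.48
ee_pos: [0.5456, 0.2841, 0.1067]
eef_rot: [0.984, 0.176, 0.0, -0.0]
ft_force: [0.4, -0.0, -0.3]
width: 0.025
grip_force: 15.1
```

Request:
{"name": "step_arm", "arguments": {
  "deltas": [
    [[0,0,0,0,0,0,100],[0,0,0,0,0,0,100],[0,0,0,0,0,0,100],[0,0,0,0,0,0,100],[0,0,0,0,0,-0.03,100],[0,0,0,0,0,-0.09,100],[0,0,-0.15,-0.02,0.03,-0.1,100],[0,0,-0.3,-0.05,0.06,-0.1,100],[0,0,-0.45,-0.08,0.1,-0.1,100],[0,0,-0.6,-0.1,0.14,-0.1,100],[0,0,-0.75,-0.12,0.17,-0.1,100],[0,0,-0.9,-0.132,0.187,-0.1,100],[0,0,-1.05,-0.132,0.187,-0.1,100],[0,0,-1.2,-0.132,0.187,-0.1,100],[0,0,-1.4,-0.132,0.187,-0.1,100],[0,0,-1.55,-0.132,0.187,-0.1,100],[0,0,-1.7,-0.132,0.187,-0.1,100],[0,0,-1.9,-0.132,0.187,-0.1,100],[0,0,-1.9,-0.132,0.187,-0.1,100],[0,0,-1.9,-0.132,0.187,-0.1,100]]
  ]
}}

```text
time: 8.98
ee_pos: [0.4864, 0.0629, 0.2066]
eef_rot: [0.431, 0.902, -0.0, 0.0]
ft_force: [-0.1, 0.2, 0.5]
width: 0.0869
grip_force: 0.0
```

```bash
python3 -c "from h import *;look('w3')"
```

```text
8.975 [0.4864 0.0629 0.2066] yaw 128.91 z [ 0. -0. -1.] j [ 0.76  0.18 -1.06  1.82  0.17  1.24  0.33] 0.08694808549638099 [-0.12950588  0.20089373  0.4577458 ]
```

View pics/w3.png

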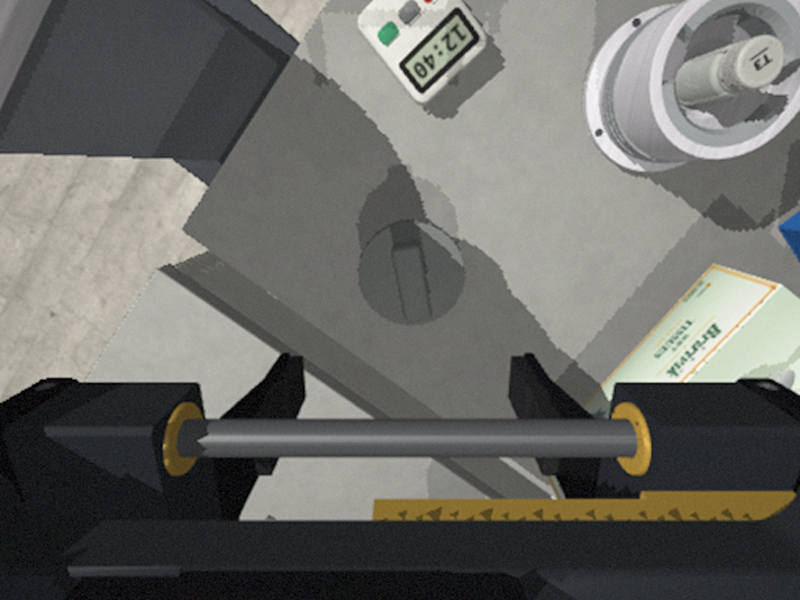

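Run:
```python
from h import *
im=cv2.imread('pics/w3.png')[200:340,340:480];im=cv2.convertScaleAbs(im,alpha=2.2,beta=-60);cv2.imwrite('pics/w3c.png',cv2.resize(im,(600,600),interpolation=cv2.INTER_CUBIC))
```

```text
(no output)
```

View pics/w3c.png

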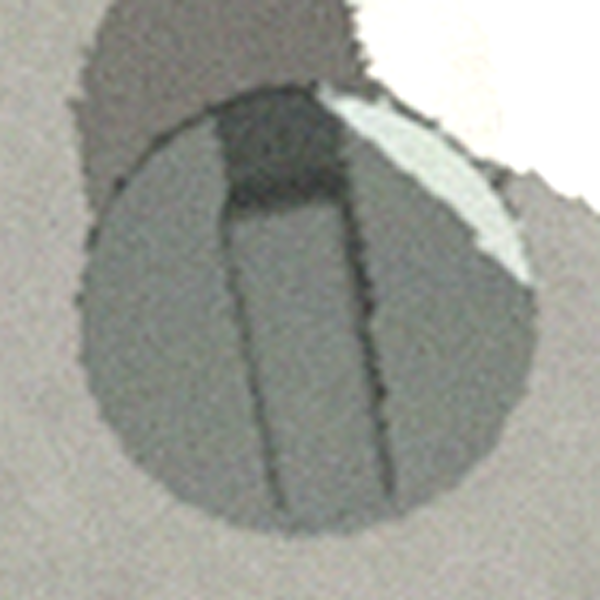

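Run:
```python
from h import *
c,o,Rm=load('w3')
f=lambda u,v,z:pix2plane(c,o,Rm,(340+u/600*140)*.64,(200+v/600*140)*.64,z)[:2]
a=f(231,212,.065);b=f(342,202,.065);d=f(283,510,.065);e=f(387,500,.065)
print('bar len',np.linalg.norm((a+b-d-e)/2),'w',np.linalg.norm(a-b),np.linalg.norm(d-e),'c',(a+b+d+e)/4)
v=a+b-d-e;print('yaw',np.degrees(np.arctan2(v[1],v[0])),[np.degrees(np.arctan2(*(w)[::-1])) for w in(a-d,b-e)])
F=[f(80,310,.038),f(537,310,.038),f(308,88,.038),f(308,533,.038)]
print('flange',(F[0]+F[1])/2,(F[2]+F[3])/2,np.linalg.norm(F[0]-F[1]),np.linalg.norm(F[2]-F[3]))
```

```text
bar len 0.05010727211575533 w 0.017407481733724764 0.01718677882330778 c [0.48487787 0.07018341]
yaw 138.03428825759468 [np.float64(138.15281103679686), np.float64(137.9152698422639)]
flange [0.48377864 0.07136172] [0.48473764 0.07004287] 0.07961495332440481 0.07973537269399118
```

Request:
{"name": "step_arm", "arguments": {
  "deltas": [
    [[0,0,-0.159,0.007,0.003,0.05,100],[0,0,-0.159,0.007,0.003,0.1,100],[0,0,-0.159,0.007,0.003,0.13,100],[0,0,-0.159,0.007,0.003,0.143,100],[0,0,-0.159,0.007,0.003,0.143,100],[0,0,-0.159,0.007,0.003,0.143,5],[0,0,-0.159,0.007,0.003,0.143,5],[0,0,-0.159,0.007,0.003,0.143,5],[0,0,-0.159,0.007,0.003,0.143,5],[0,0,-0.159,0.007,0.003,0.143,5],[0,0,-0.159,0.007,0.003,0.143,5],[0,0,-0.159,0.007,0.003,0.143,5],[0,0,-0.159,0.007,0.003,0.143,5],[0,0,-0.159,0.007,0.003,0.143,5],[0,0,-0.159,0.007,0.003,0.143,5]]
  ],
  "squeeze": 45
}}

```text
time: 10.9
ee_pos: [0.4842, 0.0702, 0.0635]
eef_rot: [0.356, 0.934, -0.0, -0.0]
ft_force: [0.3, -0.2, -1.3]
width: 0.0195
grip_force: 44.8
```

Request:
{"name": "step_arm", "arguments": {
  "deltas": [
    [[0,0,0,0,0,-0.03,5],[0,0,0,0,0,-0.08,5],[0,0,-0.1,0,0,-0.13,5],[0,0,-0.25,0.02,0.04,-0.147,5],[0,0,-0.4,0.04,0.08,-0.147,5],[0,0,-0.55,0.06,0.12,-0.147,5],[0,0,-0.7,0.08,0.16,-0.147,5],[0,0,-0.85,0.096,0.2,-0.147,5],[0,0,-1.0,0.096,0.2,-0.147,5],[0,0,-1.165,0.096,0.2,-0.147,5],[0,0,-1.165,0.096,0.2,-0.147,5],[0,0,-1.165,0.096,0.2,-0.147,5]]
  ]
}}

```text
time: 12.4
ee_pos: [0.5459, 0.2831, 0.2104]
eef_rot: [-0.214, 0.977, -0.0, -0.0]
ft_force: [-0.3, -0.4, -1.4]
width: 0.0194
grip_force: 44.8
```

```bash
python3 -c "from h import *;look('w4')"
```

```text
12.4 [0.5459 0.2831 0.2104] yaw -155.23 z [-0. -0. -1.] j [ 0.29  0.62 -1.21  1.49  0.58  1.43  1.06] 0.01937310292352701 [-0.27389517 -0.42373343 -1.39637491]
```

View pics/w4.png

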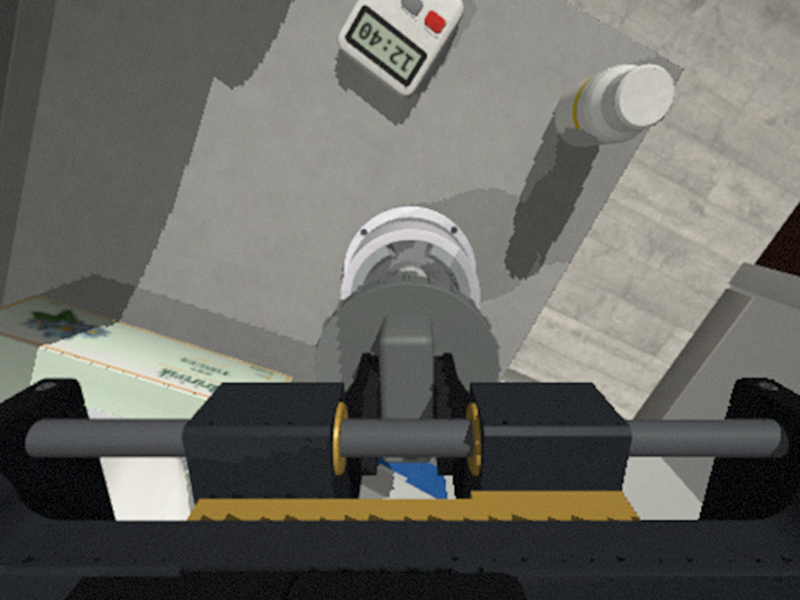

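Request:
{"name": "step_arm", "arguments": {
  "deltas": [
    [[0,0,0,-0.0005,0,0.03,5],[0,0,0,-0.0005,0,0.05,5],[0,0,0,-0.0005,0,0.06,5],[0,0,0,-0.0005,0,0.066,5],[0,0,0,-0.0005,0,0.07,5],[0,0,0,-0.0005,0,0.074,5],[0,0,0,-0.0005,0,0.076,5]]
  ]
}}

```text
time: 13.32
ee_pos: [0.5464, 0.2836, 0.1346]
eef_rot: [-0.216, 0.976, -0.0, 0.0]
ft_force: [-0.8, -0.3, -0.9]
width: 0.0197
grip_force: 44.8
```

Request:
{"name": "step_arm", "arguments": {
  "deltas": [
    [[0,0,0,0,0,0.003,5],[0,0,0,0,0,0.006,5],[0,0,0,0,0,0.009,5],[0,0,0,0,0,0.012,5],[0,0,0,0,0,0.014,5],[0,0,0,0,0,0.014,5]]
  ]
}}

```text
time: 14.08
ee_pos: [0.5467, 0.2838, 0.1213]
eef_rot: [-0.216, 0.976, 0.0, 0.001]
ft_force: [-0.7, -2.9, 9.2]
width: 0.0196
grip_force: 44.8
```

Request:
{"name": "step_arm", "arguments": {
  "deltas": [
    [[0,0,0,0,0,0.0015,5],[0,0,0,0,0,0.003,5],[0,0,0,0,0,0.003,5]]
  ]
}}

```text
time: 14.45
ee_pos: [0.5467, 0.2839, 0.1194]
eef_rot: [-0.216, 0.976, -0.0, 0.001]
ft_force: [-3.4, -4.6, 17.3]
width: 0.0199
grip_force: 44.8
```

Request:
{"name": "step_arm", "arguments": {
  "deltas": [
    [[0,0,0,0.0012,-0.0004,0,5],[0,0,0.1,0.0012,-0.0004,0,5],[0,0,0.2,0.0012,-0.0004,0,5],[0,0,0.3,0.0012,-0.0004,0,5],[0,0,0.4,0.0012,-0.0004,0,5],[0,0,0.5,0.0012,-0.0004,0,5],[0,0,0.6,0.0012,-0.0004,0,5],[0,0,0.7,0.0012,-0.0004,0,5]]
  ]
}}

```text
time: 15.45
ee_pos: [0.5469, 0.2832, 0.1195]
eef_rot: [0.133, 0.991, 0.001, 0.002]
ft_force: [2.0, -2.6, 13.0]
width: 0.0196
grip_force: 44.8
```

```bash
python3 -c "
from h import *
s=readout.read_state();print(s['ee_pos'],s['eef_rot'],s['ft_force'],s['torque'],np.round(s['joint_positions'],2))"
```

```text
[0.54688571 0.2831694  0.11949075] [1.33324434e-01 9.91070495e-01 7.61077632e-04 1.81358259e-03] [ 2.02863293 -2.59404804 13.02636259] [-0.51256707 -0.27656613  0.07684948] [ 0.19  0.63 -1.02  1.6   0.56  1.23  0.38]
```

Request:
{"name": "step_arm", "arguments": {
  "deltas": [
    [[0,0,0.1,0,0,0.001,5],[0,0,0.2,0,0,0.001,5],[0,0,0.3,0,0,0.001,5],[0,0,0.4,0,0,0.001,5],[0,0,0.5,0,0,0.001,5],[0,0,0.6,0,0,0.001,5],[0,0,0.7,0,0,0.001,5],[0,0,0.75,0,0,0.001,5],[0,0,0.75,0,0,0.001,5]]
  ]
}}

```text
time: 16.58
ee_pos: [0.547, 0.2826, 0.1193]
eef_rot: [0.486, 0.874, 0.001, 0.002]
ft_force: [-2.7, -5.9, 21.6]
width: 0.0199
grip_force: 44.9
```

```bash
python3 -c "
from h import *
s=readout.read_state();x=R.from_quat(s['eef_rot']).as_matrix();print(np.degrees(np.arctan2(x[1,0],x[0,0])),s['ee_pos'],s['ft_force'],s['torque'],np.round(s['joint_positions'],2))"
```

```text
121.82771794322358 [0.5470251  0.28262949 0.11934993] [-2.70108269 -5.877095   21.57688664] [-1.51524904  0.7355292   0.02829676] [ 0.1   0.56 -0.87  1.6   0.46  1.19 -0.31]
```

Request:
{"name": "step_arm", "arguments": {
  "deltas": [
    [[0,0,0.05,0,0,0,5],[0,0,0.1,0,0,0,5],[0,0,0.1,0,0,0,5]]
  ]
}}

```text
time: 16.95
ee_pos: [0.5464, 0.2825, 0.1193]
eef_rot: [0.529, 0.849, 0.0, 0.002]
ft_force: [-4.4, -8.5, 24.5]
width: 0.0204
grip_force: 45.7
```

```bash
cat > q.py <<'E'
from h import *
s=readout.read_state();x=R.from_quat(s['eef_rot']).as_matrix();print(np.degrees(np.arctan2(x[1,0],x[0,0])),s['ee_pos'],s['ft_force'],s['torque'],s['width'])
E
python3 q.py
```

```text
116.18113008830521 [0.54639916 0.28251216 0.1193017 ] [-4.37568124 -8.45435653 24.49829949] [-1.84365233  1.40448448  0.94071125] 0.020355011227970465
```

Request:
{"name": "step_arm", "arguments": {
  "deltas": [
    [[0,0,0.03,0,0,0,5],[0,0,0.03,0,0,0,5],[0,0,0.03,0,0,0,5],[0,0,0.03,0,0,0,5]]
  ]
}}

```text
time: 17.45
ee_pos: [0.5464, 0.2827, 0.1193]
eef_rot: [0.541, 0.841, 0.0, 0.002]
ft_force: [-4.4, -7.1, 24.1]
width: 0.0201
grip_force: 46.7
```

```bash
python3 q.py; python3 -c "from h import *;look('w5')"
```

```text
114.54008275279503 [0.54637208 0.28266866 0.11926521] [-4.43149201 -7.13316748 24.08093748] [-1.70005001  1.28868023  1.19766469] 0.02011644135248452
17.45 [0.5464 0.2827 0.1193] yaw 114.54 z [ 0.003 -0.001 -1.   ] j [ 0.09  0.55 -0.85  1.6   0.44  1.19 -0.43] 0.02011644135248452 [-4.43149201 -7.13316748 24.08093748]
```

View pics/w5.png

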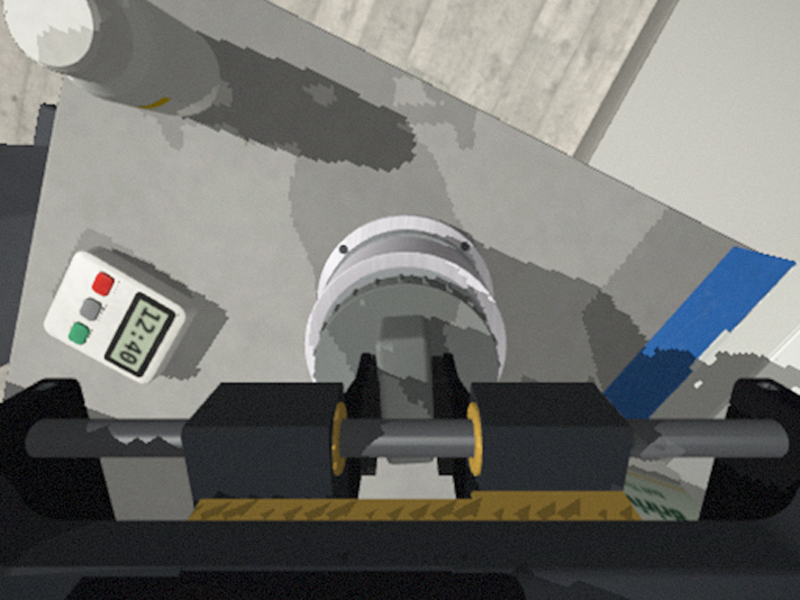

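The lid is flush on the pot and held at the stop: the twist torque rose from about 0 to 1.2 N·m, and it is pressed down with 24 N. Bottle and timer have not moved. Handing in.

```bash
python3 -c "from bench import r;print(r.close_job())"
```

```text
the job is handed in; nothing more can be done
None
```

The job is handed in at about 17.5 s: the vial stands in the pot's well, and the lid was pressed fully down, turned clockwise to its stop and still gripped there.

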